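# Slide a tube carrier round the L-slot to the bar-code reader

## Robot

A 6-joint arm with a two-finger parallel gripper is mounted at the origin on the work surface. World frame = base frame: x ahead of the robot, y to its left, z up, the work surface at z = 0. Lengths are in mm, angles in rad, forces in N, time in s.
With the tool pointing down it reaches from about 350 to 975 mm from the base axis. Payload 7.1 kg.
Tool frame: the origin (TCP) lies midway between the tips of the shut fingers; the grasp point (between the pads) lies 19 mm behind it (ctrl.grip_depth is the distance from the TCP to the grasp point, in mm); z points along the fingers, y is the line along which they close (so a half turn about z gives the same grasp; the last joint's range is limited). The gripper opens to 88 mm and grips with 3 to 60 N. Pads are 20 mm wide; open, the fingers measure 115 mm over their backs; the gripper's body (75 mm by 178 mm) begins 61 mm behind the grasp point.
Start: joints at [-1.156, 0.423, 1.63, -0, 1.089, -0.019], TCP at [262.716, -567.085, 222.675] pointing down, gripper open.
Joint ranges: [-3, 3], [-0.9, 2.11], [0.09, 2.58], [-1.31, 4.45], [0.11, 2.69], [-2.54, 2.54]. Speed limits (rad/s): [2.39, 2.39, 3.01, 3.14, 3.14, 3.14].

## Interface

Orientations are given as a rotation vector (axis times angle).
In Python, from workcell import ctrl, cams gives the robot as it stands.
- The arm moves only by the tool move_arm, never from a script. Its argument "steps" is a list of rows, each a list of 3 entries, a list of its own where there are three numbers: the shift along the tool's x, y, z in units of 25 mm (1.0 is 25 mm), then the turn about the tool's z in units of 5 degrees (1.0 is 5 degrees), then the closure, from 0 (fully open) to 1 (shut). A call has 1 to 20 rows; each row shifts and turns the commanded pose from where the row before left it, along the tool's axes as they then stand; what a row does not reach is not made up. A row lasts 1/12 s, in which the tool goes at most 41.7 mm and 7.16 degrees, less where a joint would pass 70% of its speed; a pose out of reach is approached as far as the arm can. A call is refused whole if a number of a shift passes 1 or a number of a turn 1, either way. A call with a gripper value outside its range is refused whole. The fingers move at their own pace and stop on an object; the grip force is fixed at half the most. Time passes only in rows, so rows that do not move let the fingers close. It gives the time, the measured TCP pose, the force, the opening and the grip force at its end, in the units of the state.
- ctrl.get_obs(): the state, without advancing time (a new reading comes with each control period).
- cams.get_image(name): name is "scene" or "top" or "wrist"; returns a dict with "image" (420x560x3 uint8, red, green, blue), "camera_matrix" (3x3 intrinsics, pixels), "xyz" and "rotation" of the camera in the world; the wrist camera has in their place "mount" (4x4, takes a point from camera to tool coordinates, whose origin is the TCP and whose axes are the flange's). Camera axes: x right, y down, z forward; pixel columns grow to the right and rows downward; lengths in mm; the calibration is good to about 2 mm. A picture is of the moment at which its call begins: read the wrist's pose just before it. There is no depth.
- ctrl.close_job(): hands the job in; it is judged then, once.
Trained networks look in the newest picture that a camera, given by its name, has taken for a name from the list of things; names that differ only in an ending like _2 or _b are one class to them, and where a whole thing is asked for, a point or a joint stands for the part that bears it (a point fixed in the world has none). Each returns a list of dicts, best first, with "p" (0 to 1); they miss things now and then, are a little off and sometimes report something else, mostly with a low value. They report only what shows in the picture. A call takes as long as a camera call.
- cams.boxes_of(camera, thing): "rect" ([centre column, centre row, width, height] in pixels, round what is visible of it).
- cams.cut_out(camera, thing): "pixels" (420x560 bool, what is visible of it) and "rect" ([centre column, centre row, width, height] in pixels, round what is visible of it).
The state is a dict: "t": time; "qpos": joint angles; "qvel": joint speeds; "joint_torque": joint torques, N m; "ee_pos": TCP position; "orientation": TCP orientation; "ft_force": force on the tool from outside, world axes, zero at the start; "moment": the same for the moment, N m; "width": finger opening in mm; "grasp_force": force on a finger pad.
Only numpy, scipy, OpenCV 4.12 (cv2) and the standard library are available. Lean on these libraries where they do the work, as an engineer would, in place of code of your own. Each camera call takes 0.05 s, during which the arm holds its last target. There are 200 camera calls.

## Task

Check in the waiting blood sample: push the carrier that holds the lavender-capped tube along the guide slot of the check-in station, round the corner, and right up to the end of the slot in front of the bar-code reader. Push it by its grey base only, without touching the tube, and keep it standing on the deck with its pin in the slot - do not lift or tip it. Leave the parked carrier, the tube rack and the cup where they are.

Things in the scene. Friction and masses are not known exactly. Their poses are not given: they have to be found in the camera images.
- bay: Check-in station, fixed on the bench, turned up to 0.8 rad: pale blue deck 240 mm (x) by 270 mm (y) on a grey cabinet, deck top 45 mm above the bench. Origin at bench height; deck spans x -120..120, y -160..110 mm; z up. A black L slot 12 mm wide, 12 mm deep is cut in the deck: first leg along +x (slot_start to slot_corner, 130 mm), second along -y (to slot_end, 110 mm).
- slot_start (a point): Centre of the pin when it is at the closed near end of the slot's first leg, at deck height.
- slot_corner (a point): Corner of the slot's centreline, at deck height. The pin has 1.5 mm of play on each side of the centreline, so pushed fully into the corner the carrier stands 1.5 mm past it. The inside of the corner is rounded, radius 8 mm.
- slot_end (a point): Centre of the pin when it is against the closed end of the slot's second leg, at deck height: the reading place. A grey bar-code reader with a dark red window (66 mm by 46 mm, top 64 mm above the deck) stands 45 mm beyond it. Only the reader and the two carriers rise above the deck.
- carrier: Carrier to push: weighted grey puck, 60 mm diameter, 38 mm high, with a collar 34 mm wide, 8 mm high on top; slides and spins freely; 0.15 to 0.3 kg. Origin at the centre of its underside (deck height), z up. A 9 mm steel pin goes 10 mm down from there into the slot. Starts in the first leg, up to 40 mm from slot_start. Stands loose: pushed hard or high against the slot's end it tips.
- tube: Lavender-capped blood tube, 13 mm diameter, fixed upright in the middle of the carrier and moving with it; its cap is 16 mm wide and ends 81 mm above the deck. Same origin and axes as the carrier. Not to be touched.
- parked_carrier: A second carrier of the same shape and size, with a yellow-capped tube, parked with its pin in a hole of the deck 85 mm to the station's -y and 60 mm to its -x of its origin. Origin at the centre of its underside. Leave it.
- rack: Loose white tube rack, 100 mm (x) by 166 mm (y), 50 mm high and 85 mm high over the yellow and lavender caps, on the bench to the right of the station, seen from the robot (world -y). Origin at the centre of its underside. Leave it.
- cup: Loose white paper cup, 74 mm wide and 85 mm high, on the bench to the left of the station, seen from the robot (world +y). Origin at the centre of its underside. Leave it.

How it is judged (in metres and radians):
On the way:
1. the carrier reaches the corner of the slot (x of carrier in the frame of bay above 0.042 m and y of carrier in the frame of bay above 0.03 m).
At the end, for the whole second after the job is handed in: The carrier stands at rest, flat on the deck (within 3 mm and 0.06 rad), its centre within 5 mm of the slot's end; the parked carrier, the rack and the cup are within 10 mm of where they were (horizontal distance between carrier and slot_end below 0.005 m and z of carrier in the frame of bay below 0.048 m and angle between carrier's own z axis and vertical below 0.06 rad and linear speed of carrier below 0.01 m/s and distance of each of parked_carrier, rack, cup from where it was at the start of the episode below 0.01 m); the robot touches nothing.
It fails at once if the carrier is lifted or tipped, its underside's centre more than 8 mm above the deck (z of carrier in the frame of bay above 0.053 m).
It fails at once if the carrier is tipped by more than 0.35 rad (angle between carrier's own z axis and vertical above 0.35 rad).
It fails at once if the tube is touched (more than 0.5 N) (contact force between any of the fingers, the arm and tube above 0.5 N).
It fails at once if the parked carrier, the rack or the cup is pushed more than 10 mm or lifted (distance of any of parked_carrier, rack, cup from where it was at the start of the episode above 0.01 m).
It also fails if it takes over 51 s, if anything falls off the work surface, if the arm or the gripper's body presses on something with over 40 N, if the wrist force passes 120 N, or if a joint passes its speed limit or range.

## Working session

There is one attempt and no reset: what is moved stays moved. The work goes in short steps, Python scripts to look and compute and a tool call to move; the robot and the scene stay as the last step left them, time stands still between calls to the robot, and variables do not carry over. Pictures are saved under pics/ and viewed, at most 10 in all, crops included, and the job is handed in when it is done.

Besides the shell and the picture viewer there is one more tool, called after "Emit:" as name(argument=value, ...) on one line, values as JSON. move_arm: Moves the arm, as the interface text tells. Its arguments: {"type":"object","properties":{"steps":{"type":"array"}},"required":["steps"]}

```bash
mkdir -p pics; cat > h.py <<'E'
import numpy as np, cv2
from workcell import ctrl, cams
def shot(n,f=None):
    d=cams.get_image(n)
    if f: cv2.imwrite('pics/'+f,cv2.cvtColor(d['image'],cv2.COLOR_RGB2BGR))
    return d
def proj(d,P):
    P=np.atleast_2d(P); c=(P-d['xyz'])@np.array(d['rotation']); q=c@np.array(d['camera_matrix']).T
    return q[:,:2]/q[:,2:]
def onplane(d,uv,z):
    r=np.array(d['rotation'])@np.linalg.inv(d['camera_matrix'])@np.array([*uv,1.]); o=np.array(d['xyz'])
    return o+r*(z-o[2])/r[2]
E
python3 - <<'E'
from h import *
np.set_printoptions(precision=1,suppress=True)
for n in('top','scene'):
    d=shot(n,n+'.png'); print(n,d['xyz'],np.array(d['camera_matrix']).tolist(),np.array(d['rotation']).tolist())
    for t in('bay','carrier','tube','parked_carrier','rack','cup'):
        for b in cams.boxes_of(n,t)[:3]: print(t,round(b['p'],2),np.round(b['rect'],1))
print(ctrl.get_obs())
E
```

```text
top [ 285.   -38.6 1532.9] [[492.56337497535867, 0.0, 282.5698844364876], [0.0, 492.56337497535867, 208.54279870303975], [0.0, 0.0, 1.0]] [-2.1515656483676633, 2.109222903627101, -0.17525398660967573]
bay 0.83 [264.1 209.8 110.6 113.3]
carrier 0.55 [230.2 207.2  22.3  16.6]
parked_carrier 0.78 [267.9 232.4  20.5  20.8]
rack 0.66 [427.  226.9  65.   38.2]
rack 0.45 [261.6 206.9 111.9 106.5]
cup 0.79 [157.2 240.6  27.3  28.2]
scene [1088.5  -40.6  950.7] [[379.42530772020336, 0.0, 280.7024354348855], [0.0, 379.42530772020336, 213.9079322896456], [0.0, 0.0, 1.0]] [-1.9203169418101504, -1.8863384400466763, 0.5434098930173558]
bay 0.57 [303.6 227.4 124.3 105.9]
bay 0.31 [126.4 208.6  71.5  43.9]
carrier 0.64 [339.  213.4  25.7  30.1]
tube 0.55 [127.1 210.1  70.6  42.7]
tube 0.34 [304.  226.9 128.8 108.7]
tube 0.22 [296.8 192.6  17.5  24.3]
parked_carrier 0.83 [296.8 193.1  15.9  21.6]
rack 0.95 [128.1 209.8  68.1  43.5]
cup 0.88 [409.6 187.2  27.9  36. ]
{'t': 0.7, 'qpos': array([-1.2,  0.4,  1.6,  0. ,  1.1, -0. ]), 'qvel': array([-0., -0.,  0., -0.,  0., -0.]), 'joint_torque': array([ -0. , -54.4, -27.4,   0.1,   0. ,  -0. ]), 'ee_pos': array([ 262.7, -567.1,  222.7]), 'orientation': array([3.1, 0.7, 0. ]), 'ft_force': array([ 0.1,  0. , -1. ]), 'moment': array([ 0.,  0., -0.]), 'grasp_force': 0.0, 'width': 88.15579210999016}
```

View pics/top.png

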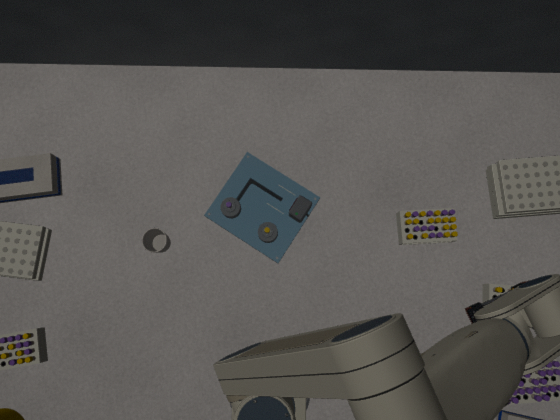

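View pics/scene.png

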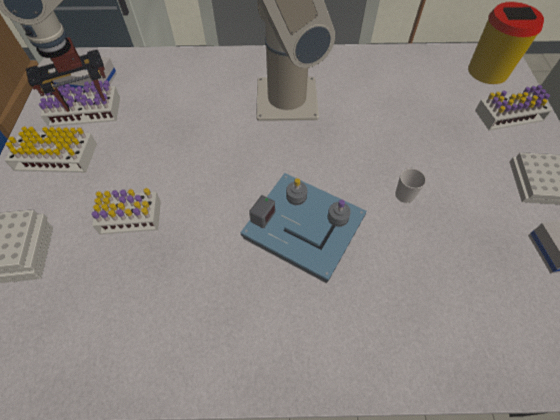

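Top view: the carrier with the lavender cap is at about (231,207), the slot corner near (251,181) and its end near (283,199). The parked carrier is at (268,232), the reader at (300,208), the cup at (157,240) and the rack at (427,227). The scene view agrees, with the carrier at (339,213). Next I'll fit the station's pose from the deck outline and slot in both views.

```bash
cat >> h.py <<'E'
_p=proj;_o=onplane
def R(d):
    r=np.array(d['rotation'],float)
    return dict(d,rotation=cv2.Rodrigues(r)[0] if r.size==3 else r)
proj=lambda d,P:_p(R(d),P)
onplane=lambda d,uv,z:_o(R(d),uv,z)
E
python3 - <<'E'
from h import *
from scipy.optimize import least_squares
np.set_printoptions(precision=1,suppress=True)
D={n:shot(n) for n in('top','scene')}; C={};B={};dark={}
for n,d in D.items():
    im=d['image']; hsv=cv2.cvtColor(im,cv2.COLOR_RGB2HSV)
    m=cv2.inRange(hsv,(92,60,70),(115,255,255))
    k,l,s,c=cv2.connectedComponentsWithStats(m)
    w={'top':(205,153,320,262),'scene':(240,175,366,278)}[n]
    mm=np.zeros_like(m);mm[w[1]-4:w[3]+5,w[0]-4:w[2]+5]=m[w[1]-4:w[3]+5,w[0]-4:w[2]+5]
    hull=cv2.convexHull(cv2.findNonZero(mm))
    q=cv2.approxPolyN(hull,4).reshape(-1,2).astype(float); C[n]=q
    print(n,q.tolist(),[onplane(d,u,45)[:2] for u in q])
    s=4; x0,y0,x1,y1=w; cr=im[y0-4:y1+5,x0-4:x1+5]
    cv2.imwrite(f'pics/c_{n}.png',cv2.cvtColor(cv2.resize(cr,None,fx=6,fy=6,interpolation=cv2.INTER_CUBIC)[:600],cv2.COLOR_RGB2BGR))
M=np.array([[120,110],[-120,110],[-120,-160],[120,-160]],float)
def pts(p,L,z=45):
    c,s=np.cos(p[2]),np.sin(p[2]);L=np.atleast_2d(L)
    return np.c_[L@np.array([[c,s],[-s,c]])+p[:2],np.full(len(L),z)]
def fit(ns):
    def f(p):
        r=[]
        for n in ns:
            u=proj(D[n],pts(p,M)); 
            for a in u: r+=list((C[n]-a)[np.argmin(((C[n]-a)**2).sum(1))])
        return r
    s=least_squares(f,[430,20,-.62],x_scale=[1,1,.01]); return s.x,abs(s.fun).max()
for ns in(['top'],['scene'],['top','scene']):
    p,e=fit(ns);print(ns,p[:2],round(p[2],4),e)
np.save('bay.npy',p)
# dark pixels in bay frame (slot)
for n,d in D.items():
    g=d['image'].max(2); ys,xs=np.nonzero(g<60)
    W=np.array([onplane(d,(x,y),45)[:2] for x,y in zip(xs,ys) if 200<x<370 and 150<y<280])
    if len(W)==0: print('none');continue
    c,s=np.cos(p[2]),np.sin(p[2]);b=(W-p[:2])@np.array([[c,-s],[s,c]])
    ok=(abs(b[:,0])<110)&(b[:,1]>-150)&(b[:,1]<100);b=b[ok]
    print(n,len(b));print(b[np.lexsort((b[:,0],b[:,1]))][::max(1,len(b)//40)].round().tolist())
# tube/carrier tops
for n,d in D.items():
    hsv=cv2.cvtColor(d['image'],cv2.COLOR_RGB2HSV)
    for nm,lo,hi in(('lav',(120,60,60),(150,255,255)),('yel',(15,110,90),(35,255,255))):
        m=cv2.inRange(hsv,lo,hi); h,wd=m.shape; yy,xx=np.nonzero(m)
        w={'top':(205,153,320,262),'scene':(240,170,366,278)}[n]
        k=(xx>w[0])&(xx<w[2])&(yy>w[1])&(yy<w[3])
        if k.any():
            uv=(xx[k].mean(),yy[k].mean());W=onplane(d,uv,122)[:2]
            c,s=np.cos(p[2]),np.sin(p[2]);print(n,nm,k.sum(),np.array(uv),W,(W-p[:2])@np.array([[c,-s],[s,c]]))
E
```

```text
top [[278.0, 262.0], [204.0, 215.0], [247.0, 152.0], [319.0, 197.0]] [array([376.1, -17.6]), array([514.7, 211.9]), array([716.6,  86.8]), array([ 577.7, -139.4])]
scene [[328.0, 280.0], [240.0, 233.0], [284.0, 173.0], [366.0, 211.0]] [array([721.5,  84.6]), array([ 580.8, -144.3]), array([375.8, -19.5]), array([516.1, 209.4])]
['top'] [559.4  56.8] -0.5479 0.9588758282341132
['scene'] [561.6  53.8] -0.5488 0.37203965120446014
['top', 'scene'] [560.5  55.2] -0.5486 1.490456100367851
top 731
[[52.0, -150.0], [62.0, -147.0], [72.0, -145.0], [81.0, -143.0], [50.0, -140.0], [19.0, -138.0], [29.0, -136.0], [90.0, -133.0], [59.0, -131.0], [28.0, -129.0], [78.0, -126.0], [25.0, -124.0], [64.0, -121.0], [73.0, -119.0], [31.0, -116.0], [52.0, -114.0], [84.0, -112.0], [23.0, -110.0], [89.0, -109.0], [69.0, -107.0], [-75.0, -104.0], [77.0, -102.0], [-58.0, -97.0], [-91.0, -86.0], [49.0, -58.0], [43.0, -43.0], [45.0, -27.0], [50.0, -13.0], [52.0, 3.0], [46.0, 18.0], [-71.0, 26.0], [53.0, 30.0], [50.0, 35.0], [49.0, 42.0], [-2.0, 45.0], [-10.0, 47.0], [3.0, 49.0], [-16.0, 51.0], [-69.0, 52.0], [4
[... 269 characters left out ...]
, -54.0], [51.0, -46.0], [50.0, -37.0], [52.0, -29.0], [51.0, -21.0], [49.0, -12.0], [51.0, -2.0], [51.0, 10.0], [52.0, 20.0], [49.0, 24.0], [-52.0, 28.0], [-42.0, 30.0], [-40.0, 34.0], [52.0, 38.0], [-34.0, 43.0], [50.0, 46.0], [22.0, 47.0], [46.0, 47.0], [-26.0, 47.0], [-0.0, 48.0], [25.0, 48.0], [49.0, 49.0], [-23.0, 49.0], [-16.0, 49.0], [10.0, 50.0], [34.0, 50.0], [41.0, 50.0], [-31.0, 51.0], [-6.0, 51.0], [1.0, 51.0], [26.0, 52.0], [50.0, 52.0], [40.0, 53.0], [-37.0, 54.0]]
top lav 22 [228.1 203.9] [536.9 130.3] [-59.3  51.8]
top yel 22 [266.5 229.3] [464.7  16.6] [-61.5 -82.9]
scene lav 34 [341.4 202.9] [538.4 127. ] [-56.3  49.8]
scene yel 32 [297.1 181.6] [466.6  13.7] [-58.4 -84.3]
```

View pics/c_top.png

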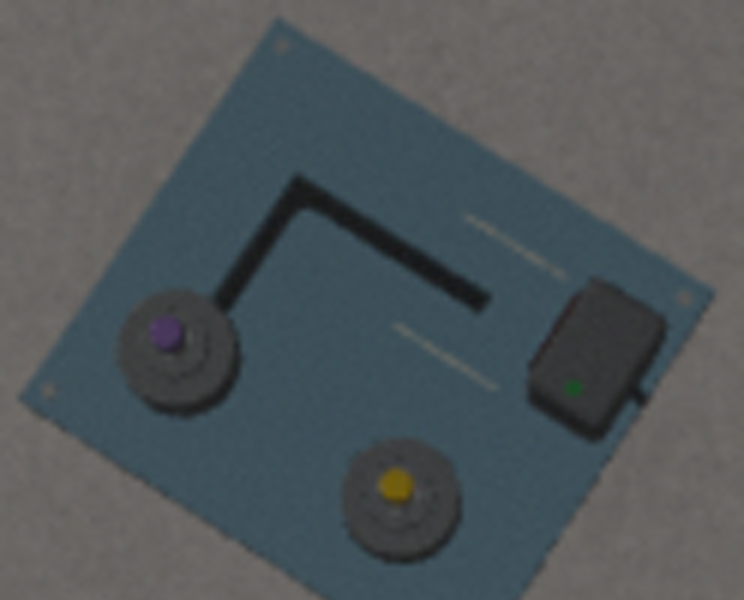

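Both views agree on the station: origin (560.5, 55.2), yaw −0.549. The yellow cap lands at (−60,−84) in the station frame, and (−60,−85) is stated, so the fit holds. The slot corner is near (50,50), its end near (50,−60), and the carrier sits near (−58,50). Next I'll work out the pusher moves.

```bash
cat >> h.py <<'E'
import sys
BP=np.load('bay.npy')
def bay2w(b): c,s=np.cos(BP[2]),np.sin(BP[2]); return np.array([BP[0]+c*b[0]-s*b[1],BP[1]+s*b[0]+c*b[1],b[2]+45])
def st(target=None,q=None):
    o=ctrl.get_obs(); Rm=cv2.Rodrigues(np.array(o['orientation']))[0]; p=np.array(o['ee_pos'])
    c,s=np.cos(BP[2]),np.sin(BP[2]); b=np.array([[c,s],[-s,c]])@(p[:2]-BP[:2])
    yaw=np.degrees(np.arctan2(Rm[1,0],Rm[0,0]))
    print('t',round(o['t'],2),'bay',b.round(1),'z-deck',round(p[2]-45,1),'yaw',round(yaw,2),'tilt',Rm[2,2].round(5),'w',round(o['width'],1),'F',np.round(o['ft_force'],1),'q',np.round(o['qpos'],2))
    if target is not None:
        if q is not None:
            a=np.radians(q); Rm=np.array([[np.cos(a),np.sin(a),0],[np.sin(a),-np.cos(a),0],[0,0,-1]])
            print('turn units (5deg) +about tool z', round((yaw-q)/5,2))
        d=Rm.T@(bay2w(target)-p); print('shift units tool xyz',(d/25).round(2))
E
python3 -c "
from h import *
st([-118,50,177],148.57)"
```

```text
t 0.8 bay [  70.5 -686.2] z-deck 177.7 yaw 24.86 tilt -1.0 w 88.1 F [-0.2 -0.3  0.2] q [-1.16  0.42  1.63 -0.    1.09 -0.02]
turn units (5deg) +about tool z -24.74
shift units tool xyz [ 7.54 29.45  0.03]
```

Emit:
move_arm(steps=[[[0, 0, 0], -1, 1], [[0, 0, 0], -1, 1], [[0, 0, 0], -1, 1], [[0, 0, 0], -1, 1], [[0, 0, 0], -1, 1], [[0, 0, 0], -1, 1], [[0, 0, 0], -1, 1], [[0, 0, 0], -1, 1], [[0, 0, 0], -1, 1], [[0, 0, 0], -1, 1], [[0, 0, 0], -1, 1], [[0, 0, 0], -1, 1], [[0, 0, 0], -1, 1], [[0, 0, 0], -1, 1], [[0, 0, 0], -1, 1], [[0, 0, 0], -1, 1], [[0, 0, 0], -1, 1], [[0, 0, 0], -1, 1], [[0, 0, 0], -1, 1], [[0, 0, 0], -1, 1]])

```text
t: 2.47
ee_pos: [262.7, -567.1, 222.7]
orientation: [1.448, 2.788, -0.0]
ft_force: [0.8, 0.8, -0.3]
width: 0.7
grasp_force: 0.0
```

```bash
python3 -c "
from h import *
st([-118,50,177]);st([-118,50,177],148.57)"
```

```text
t 2.47 bay [  70.5 -686.2] z-deck 177.7 yaw 125.1 tilt -1.0 w 0.7 F [ 0.8  0.8 -0.3] q [-1.16  0.42  1.63 -0.    1.09 -1.77]
shift units tool xyz [18.64 24.01  0.03]
t 2.47 bay [  70.5 -686.2] z-deck 177.7 yaw 125.1 tilt -1.0 w 0.7 F [ 0.8  0.8 -0.3] q [-1.16  0.42  1.63 -0.    1.09 -1.77]
turn units (5deg) +about tool z -4.69
shift units tool xyz [ 7.54 29.45  0.03]
```

Emit:
move_arm(steps=[[[0, 0, 0], -1, 1], [[0, 0, 0], -1, 1], [[0, 0, 0], -1, 1], [[0, 0, 0], -1, 1], [[0, 0, 0], -0.69, 1], [[0.25, 0.95, 0], 0, 1], [[0.25, 0.95, 0], 0, 1], [[0.25, 0.95, 0], 0, 1], [[0.25, 0.95, 0], 0, 1], [[0.25, 0.95, 0], 0, 1], [[0.25, 0.95, 0], 0, 1], [[0.25, 0.95, 0], 0, 1], [[0.25, 0.95, 0], 0, 1], [[0.25, 0.95, 0], 0, 1], [[0.25, 0.95, 0], 0, 1], [[0.25, 0.95, 0], 0, 1], [[0.25, 0.95, 0], 0, 1], [[0.25, 0.95, 0], 0, 1], [[0.25, 0.95, 0], 0, 1], [[0.25, 0.95, 0], 0, 1]])

```text
t: 4.13
ee_pos: [370.4, -213.7, 222.9]
orientation: [0.858, 3.022, -0.0]
ft_force: [-0.3, -0.4, 0.2]
width: 0.3
grasp_force: 0.0
```

Emit:
move_arm(steps=[[[0.25, 0.95, 0], 0, 1], [[0.25, 0.95, 0], 0, 1], [[0.25, 0.95, 0], 0, 1], [[0.25, 0.95, 0], 0, 1], [[0.25, 0.95, 0], 0, 1], [[0.25, 0.95, 0], 0, 1], [[0.25, 0.95, 0], 0, 1], [[0.25, 0.95, 0], 0, 1], [[0.25, 0.95, 0], 0, 1], [[0.25, 0.95, 0], 0, 1], [[0.25, 0.95, 0], 0, 1], [[0.25, 0.95, 0], 0, 1], [[0.25, 0.95, 0], 0, 1], [[0.25, 0.95, 0], 0, 1], [[0.25, 0.95, 0], 0, 1], [[0, 0, 0], 0, 1]])

```text
t: 5.47
ee_pos: [479.0, 140.8, 223.1]
orientation: [0.854, 3.022, 0.003]
ft_force: [1.0, 0.3, -0.2]
width: 0.5
grasp_force: 0.0
```

```bash
python3 -c "
from h import *
st([-118,50,7]);st([-118,50,7],148.57)"
```

```text
t 5.47 bay [-114.1   30.6] z-deck 178.1 yaw 148.44 tilt -1.0 w 0.5 F [ 1.   0.3 -0.2] q [ 0.26  0.24  1.9   0.    1.   -0.76]
shift units tool xyz [0.16 0.76 6.84]
t 5.47 bay [-114.1   30.6] z-deck 178.1 yaw 148.44 tilt -1.0 w 0.5 F [ 1.   0.3 -0.2] q [ 0.26  0.24  1.9   0.    1.   -0.76]
turn units (5deg) +about tool z -0.03
shift units tool xyz [0.15 0.78 6.84]
```

Emit:
move_arm(steps=[[[0.15, 0.77, 0], 0, 1], [[0, 0, 0.9], 0, 1], [[0, 0, 0.9], 0, 1], [[0, 0, 0.9], 0, 1], [[0, 0, 0.9], 0, 1], [[0, 0, 0.9], 0, 1], [[0, 0, 0.9], 0, 1], [[0, 0, 0.8], 0, 1], [[0, 0, 0.44], 0, 1], [[0, 0, 0.2], 0, 1], [[0, 0, 0], 0, 1], [[0, 0, 0], 0, 1]])

```text
t: 6.47
ee_pos: [484.9, 155.9, 52.2]
orientation: [0.858, 3.022, 0.0]
ft_force: [0.8, 0.1, -0.4]
width: 0.8
grasp_force: 0.0
```

```bash
python3 -c "
from h import *
st([0,50,7])
shot('scene','s1.png')
d=shot('top')
im=cv2.cvtColor(d['image'],cv2.COLOR_RGB2BGR);s=cv2.imread('pics/s1.png')
cv2.imwrite('pics/a.png',np.hstack([cv2.resize(im[140:275,190:330],(400,386)),cv2.resize(s[150:285,235:375],(400,386))]))"
```

```text
t 6.47 bay [-117.    46.6] z-deck 7.2 yaw 148.3 tilt -1.0 w 0.8 F [ 0.8  0.1 -0.4] q [ 0.29  0.53  1.98 -0.    0.63 -0.73]
shift units tool xyz [-4.68  0.16  0.01]
```

View pics/a.png

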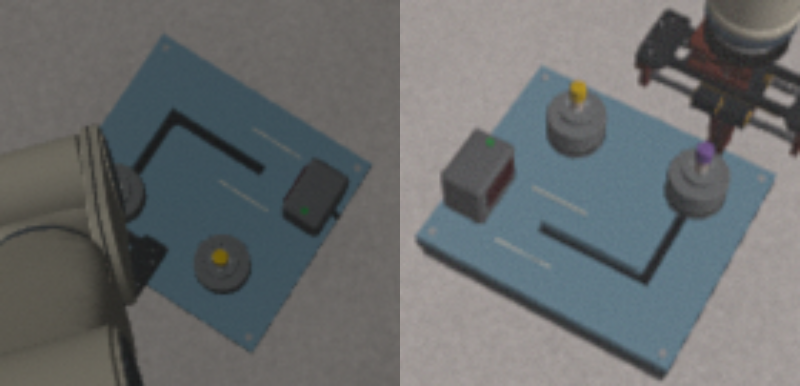

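The shut fingers are down behind the carrier, in line with the first leg, and the carrier stands upright. Now I push along the first leg.

Emit:
move_arm(steps=[[[-0.2, 0.07, 0], 0, 1], [[-0.2, 0.07, 0], 0, 1], [[-0.15, 0, 0], 0, 1], [[-0.15, 0, 0], 0, 1], [[-0.2, 0, 0], 0, 1], [[-0.2, 0, 0], 0, 1], [[-0.2, 0, 0], 0, 1], [[-0.2, 0, 0], 0, 1], [[-0.2, 0, 0], 0, 1], [[-0.2, 0, 0], 0, 1], [[-0.2, 0, 0], 0, 1], [[-0.2, 0, 0], 0, 1], [[-0.2, 0, 0], 0, 1], [[-0.2, 0, 0], 0, 1], [[-0.2, 0, 0], 0, 1], [[-0.2, 0, 0], 0, 1], [[-0.2, 0, 0], 0, 1], [[-0.2, 0, 0], 0, 1], [[-0.2, 0, 0], 0, 1], [[-0.2, 0, 0], 0, 1]])

```text
t: 8.23
ee_pos: [569.7, 107.5, 51.7]
orientation: [0.858, 3.022, -0.0]
ft_force: [-0.3, 1.1, -0.0]
width: 0.4
grasp_force: 0.5
```

```bash
cat >> h.py <<'E'
def lav():
    for n in('scene',):
        d=shot(n); hsv=cv2.cvtColor(d['image'],cv2.COLOR_RGB2HSV)[170:280,240:367]
        yy,xx=np.nonzero(cv2.inRange(hsv,(120,60,60),(150,255,255)))
        if len(xx)<5: print(n,'no cap'); continue
        W=onplane(d,(xx.mean()+240,yy.mean()+170),122)[:2]-BP[:2]
        c,s=np.cos(BP[2]),np.sin(BP[2]); print(n,len(xx),'carrier bay',(W@np.array([[c,-s],[s,c]])).round(1))
E
python3 -c "
from h import *
st([9,50,7],148.57);lav()"
```

```text
t 8.23 bay [-19.4  49.4] z-deck 6.7 yaw 148.31 tilt -1.0 w 0.4 F [-0.3  1.1 -0. ] q [ 0.17  0.6   1.82 -0.    0.72 -0.85]
turn units (5deg) +about tool z -0.05
shift units tool xyz [-1.14  0.02 -0.01]
scene 40 carrier bay [22.  48.3]
```

Emit:
move_arm(steps=[[[-0.15, 0, 0], 0, 1], [[-0.15, 0, 0], 0, 1], [[-0.15, 0, 0], 0, 1], [[-0.15, 0, 0], 0, 1], [[-0.15, 0, 0], 0, 1], [[-0.1, 0, 0], 0, 1], [[-0.1, 0, 0], 0, 1], [[-0.05, 0, 0], 0, 1], [[-0.05, 0, 0], 0, 1], [[-0.05, 0, 0], 0, 1], [[0, 0, 0], 0, 1]])

```text
t: 9.2
ee_pos: [592.9, 93.2, 51.7]
orientation: [0.858, 3.022, 0.0]
ft_force: [-0.4, 0.4, 0.5]
width: 0.5
grasp_force: 0.0
```

```bash
python3 -c "
from h import *
st([9,50,7],148.57);lav()"
```

```text
t 9.2 bay [ 7.8 49.4] z-deck 6.7 yaw 148.3 tilt -1.0 w 0.5 F [-0.4  0.4  0.5] q [ 0.14  0.62  1.77 -0.    0.75 -0.88]
turn units (5deg) +about tool z -0.05
shift units tool xyz [-0.05  0.03 -0.01]
scene 40 carrier bay [49.4 48.7]
```

Emit:
move_arm(steps=[[[-0.03, 0, 0], 0, 1], [[-0.03, 0, 0], 0, 1], [[0, 0, 0], 0, 1], [[0, 0, 0], 0, 1]])

```text
t: 9.58
ee_pos: [594.0, 92.5, 51.7]
orientation: [0.858, 3.022, 0.0]
ft_force: [-0.4, 0.0, 0.4]
width: 0.7
grasp_force: 0.3
```

```bash
python3 -c "
from h import *
st([9,50,7],148.57);lav()"
```

```text
t 9.58 bay [ 9.1 49.4] z-deck 6.7 yaw 148.31 tilt -1.0 w 0.7 F [-0.4  0.   0.4] q [ 0.13  0.62  1.77 -0.    0.75 -0.88]
turn units (5deg) +about tool z -0.05
shift units tool xyz [ 0.01  0.02 -0.01]
scene 41 carrier bay [50.7 48.7]
```

Emit:
move_arm(steps=[[[0.4, 0, 0], 0, 1], [[0.4, 0, 0], 0, 1], [[0, 0, -1], 0, 1], [[0, 0, -1], 0, 1], [[0, 0.8, 0], 0, 1], [[0, 0.8, 0], 0, 1], [[0, 0.8, 0], 0, 1], [[-0.82, 0, 0], 0, 1], [[-0.82, 0, 0], 0, 1], [[-0.82, 0, 0], 0, 1], [[0, 0, 0], 1, 1], [[0, 0, 0], 1, 1], [[0, 0, 0], 1, 1], [[0, 0, 0], 1, 1], [[0, 0, 0], 1, 1], [[0, 0, 0], 1, 1], [[0, 0, 0], 1, 1], [[0, 0, 0], 1, 1], [[0, 0, 0], 1, 1], [[0, 0, 0], 1, 1]])

```text
t: 11.3
ee_pos: [659.6, 122.4, 101.4]
orientation: [-2.059, -2.372, 0.001]
ft_force: [-0.2, -0.1, 0.4]
width: 0.7
grasp_force: 0.0
```

Emit:
move_arm(steps=[[[0, 0, 0], 1, 1], [[0, 0, 0], 1, 1], [[0, 0, 0], 1, 1], [[0, 0, 0], 1, 1], [[0, 0, 0], 1, 1], [[0, 0, 0], 1, 1], [[0, 0, 0], 1, 1], [[0, 0, 0], 0.95, 1], [[0, 0, 0], 0, 1]])

```text
t: 12.05
ee_pos: [659.8, 122.3, 101.5]
orientation: [-2.742, -1.533, 0.001]
ft_force: [0.6, 0.1, -0.5]
width: 0.8
grasp_force: 0.0
```

```bash
python3 -c "
from h import *
st([50.5,107,6],58.57);lav()"
```

```text
t 12.05 bay [ 49.7 109.1] z-deck 56.5 yaw 58.41 tilt -1.0 w 0.8 F [ 0.6  0.1 -0.5] q [0.17 0.63 1.59 0.   0.92 0.72]
turn units (5deg) +about tool z -0.03
shift units tool xyz [-0.08  0.03  2.02]
scene 40 carrier bay [51.3 48.9]
```

Emit:
move_arm(steps=[[[0, 0.03, 0.8], 0, 1], [[0, 0, 0.8], 0, 1], [[0, 0, 0.4], 0, 1], [[-0.2, 0, 0], 0, 1], [[-0.2, 0, 0], 0, 1], [[-0.15, 0, 0], 0, 1], [[-0.1, 0, 0], 0, 1], [[-0.1, 0, 0], 0, 1], [[-0.1, 0, 0], 0, 1], [[-0.15, 0, 0], 0, 1], [[-0.15, 0, 0], 0, 1], [[-0.15, 0, 0], 0, 1], [[-0.15, 0, 0], 0, 1], [[-0.15, 0, 0], 0, 1], [[-0.15, 0, 0], 0, 1]])

```text
t: 13.35
ee_pos: [638.4, 83.8, 51.7]
orientation: [2.74, 1.536, 0.0]
ft_force: [0.3, 0.9, 0.4]
width: 0.6
grasp_force: 0.7
```

```bash
python3 -c "
from h import *
st([50.5,-20,6.5],58.57);lav()"
```

```text
t 13.35 bay [51.6 65. ] z-deck 6.7 yaw 58.55 tilt -1.0 w 0.6 F [0.3 0.9 0.4] q [0.11 0.67 1.67 0.   0.8  0.66]
turn units (5deg) +about tool z -0.0
shift units tool xyz [-3.4  -0.04  0.01]
scene 23 carrier bay [50.5 20.2]
```

Emit:
move_arm(steps=[[[-0.2, -0.04, 0], 0, 1], [[-0.2, 0, 0], 0, 1], [[-0.2, 0, 0], 0, 1], [[-0.2, 0, 0], 0, 1], [[-0.2, 0, 0], 0, 1], [[-0.2, 0, 0], 0, 1], [[-0.2, 0, 0], 0, 1], [[-0.2, 0, 0], 0, 1], [[-0.2, 0, 0], 0, 1], [[-0.2, 0, 0], 0, 1], [[-0.2, 0, 0], 0, 1], [[-0.2, 0, 0], 0, 1], [[-0.15, 0, 0], 0, 1], [[-0.15, 0, 0], 0, 1], [[-0.1, 0, 0], 0, 1], [[-0.1, 0, 0], 0, 1], [[-0.1, 0, 0], 0, 1], [[0, 0, 0], 0, 1]])

```text
t: 14.9
ee_pos: [598.4, 20.2, 51.7]
orientation: [2.74, 1.536, -0.0]
ft_force: [1.3, -0.0, 0.6]
width: 0.9
grasp_force: 0.0
```

```bash
python3 -c "
from h import *
st([50.5,-20,6.5],58.57);lav()
shot('scene','s2.png');s=cv2.imread('pics/s2.png')
cv2.imwrite('pics/b.png',cv2.resize(s[150:285,235:375],(600,579)))"
```

```text
t 14.9 bay [ 50.6 -10. ] z-deck 6.7 yaw 58.55 tilt -1.0 w 0.9 F [ 1.3 -0.   0.6] q [ 0.01  0.62  1.78 -0.    0.74  0.56]
turn units (5deg) +about tool z -0.0
shift units tool xyz [-0.4  -0.    0.01]
scene 12 carrier bay [ 48.7 -57.2]
```

View pics/b.png

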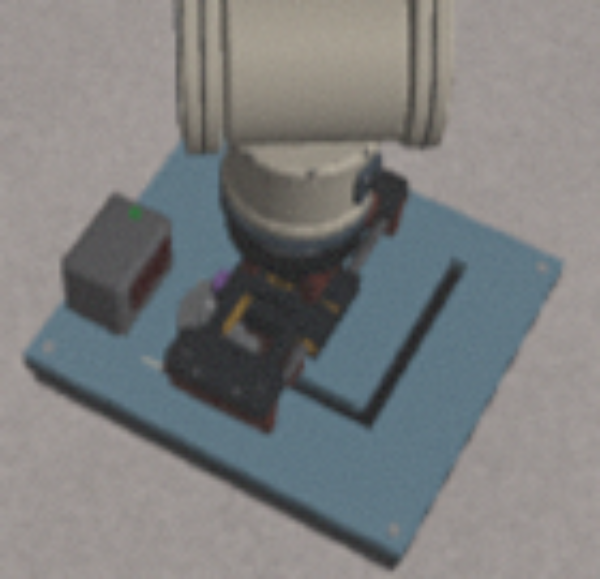

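The carrier is upright about 10 mm short of the end, partly hidden by the gripper, and the slot behind it is clear. Now I'll close the rest gently.

Emit:
move_arm(steps=[[[-0.08, 0, 0], 0, 1], [[-0.08, 0, 0], 0, 1], [[-0.06, 0, 0], 0, 1], [[-0.06, 0, 0], 0, 1], [[-0.04, 0, 0], 0, 1], [[-0.03, 0, 0], 0, 1], [[0, 0, 0], 0, 1], [[0, 0, 0], 0, 1]])

```text
t: 15.67
ee_pos: [593.9, 13.0, 51.7]
orientation: [-2.74, -1.536, 0.0]
ft_force: [-1.0, 0.4, 0.7]
width: 0.3
grasp_force: 0.0
```

```bash
python3 -c "
from h import *
st([50.5,-20,6.5],58.57)"
```

```text
t 15.67 bay [ 50.5 -18.5] z-deck 6.7 yaw 58.56 tilt -1.0 w 0.3 F [-1.   0.4  0.7] q [ 0.    0.62  1.79 -0.    0.74  0.55]
turn units (5deg) +about tool z -0.0
shift units tool xyz [-0.06 -0.    0.01]
```

Next I back off along the slot, rise and look.

Emit:
move_arm(steps=[[[0.4, 0, 0], 0, 1], [[0.8, 0, 0], 0, 1], [[0.8, 0, 0], 0, 1], [[0.8, 0, -0.8], 0, 1], [[0.8, 0, -1], 0, 1], [[0.8, 0, -1], 0, 1], [[0.8, 0, -1], 0, 1], [[0.8, 0, -1], 0, 1], [[0, 0, 0], 0, 1], [[0, 0, 0], 0, 1]])

```text
t: 16.5
ee_pos: [673.4, 142.6, 173.0]
orientation: [2.738, 1.538, 0.005]
ft_force: [-2.0, -0.5, -0.5]
width: 0.2
grasp_force: 0.0
```

```bash
python3 -c "
from h import *
st();lav();d=shot('top')
s=shot('scene')
hsv=cv2.cvtColor(d['image'],cv2.COLOR_RGB2HSV)[150:265,200:325]
for nm,lo,hi in(('lav',(120,60,60),(150,255,255)),('yel',(15,110,90),(35,255,255))):
  yy,xx=np.nonzero(cv2.inRange(hsv,lo,hi))
  if len(xx):
    W=onplane(d,(xx.mean()+200,yy.mean()+150),122)[:2]-BP[:2];c,q=np.cos(BP[2]),np.sin(BP[2]);print(nm,len(xx),(W@np.array([[c,-q],[q,c]])).round(1))
B=lambda i:cv2.cvtColor(i,cv2.COLOR_RGB2BGR)
cv2.imwrite('pics/e.png',np.hstack([cv2.resize(B(d['image'])[140:275,190:330],(400,386)),cv2.resize(B(s['image'])[150:285,235:375],(400,386))]))"
```

```text
t 16.5 bay [ 50.8 133.5] z-deck 128.0 yaw 58.65 tilt -1.0 w 0.2 F [-2.  -0.5 -0.5] q [ 0.19  0.57  1.52 -0.    1.06  0.74]
scene 36 carrier bay [ 51.1 -60.1]
lav 23 [ 48.9 -58.4]
yel 22 [-61.5 -82.9]
```

View pics/e.png

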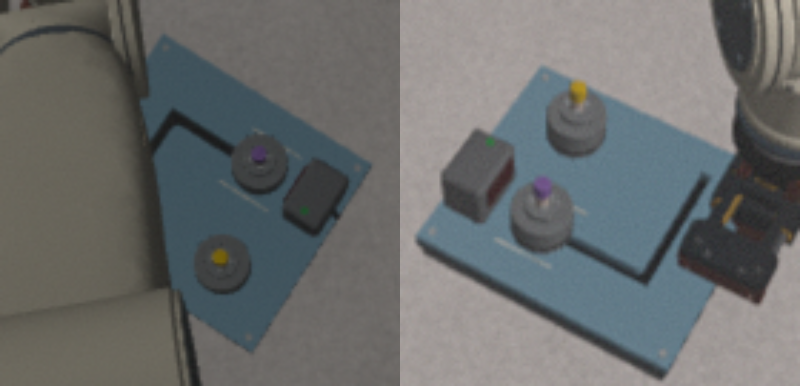

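The carrier stands upright in front of the reader at about (50,−60.5) in the station frame, on the slot end to within about 1 mm. The parked carrier hasn't moved and the arm is clear, so I'm handing in.

```bash
python3 -c "
from h import *
print(ctrl.close_job())"
```

```text
the job is handed in; nothing more can be done
None
```

The lavender-tube carrier was pushed round the corner to the reading place, upright and within about 1 mm of the slot's end by camera, and the job is handed in; no verdict came back.

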